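# Bed and adjust the turntable brake

## Task

Set the brake of the plating turntable. First press its brake pedal all the way down to the stop, keep it there for about half a second and let it come up again; then turn the winged thumbscrew clockwise (seen from above) until it seats, and back it off a quarter turn. Finish holding the thumbscrew still by its wings, gripper closed on it, and leave the petri dish on the turntable and the beaker, marker and stopper around it where they are.

Things in the scene. Friction and masses are not known exactly. Their poses are not given: they have to be found in the camera images.
- turntable: The brake turntable, fixed to the bench: grey base plate 168 (x) x 310 (y) mm, 12 mm high. Origin on the bench under its centre; -x is its front, facing the robot, z up. In its frame: steel disc 120 mm across, top 30 mm up, centred at (10, 65) mm; aluminium brake bridge 34 x 50 mm, top 66 mm up, carrying the thumbscrew with its upright axis at (10, 0) mm; the pedal at the right, y = -105 mm.
- screw_grip (a point): Point on the thumbscrew's upright axis, 90 mm above the bench, at mid height of its wings. Turns with the screw: x along the wings, y across them, z up. The steel wings form a flat bar 10 mm thick (y), 40 mm long (x; 54 mm at the flared top), 80 to 102 mm above the bench: pinch its thickness from above. A hub of 18 mm diameter is below; nothing else within 110 mm is above 66 mm.
- thumbscrew (a joint): Angle of the thumbscrew, rad; grows as it is turned clockwise seen from above. 4.0 = seated, a hard stop; 0 = the loose end, also a stop. A quarter turn back from seated is 2.43. Starts between 1.3 and 2.1. Turns with a steady friction of 0.06 N m, stays where it is left, and does not noticeably rise or sink.
- pedal_pad (a point): Point in the middle of the ribbed rubber tread, on the pedal's upper face near its free front end; where to press. At rest about 52 mm above the bench, at the stop about 32 mm. It moves with the pedal.
- pedal_plate (a joint): Angle of the brake pedal, rad: 0 = up at rest, 0.22 = down on its stop. Dark steel plate 112 x 56 mm with a ribbed rubber tread 58 x 50 mm, hinged at its back end along the turntable's y axis, 92 mm behind the pressing point; its front slopes up at rest. A spring lifts it: pressing down on the tread takes 2.5 N to start and 8 N at the stop, 20 mm lower.
- dish: Clear petri dish, 63 mm diameter, 14 mm high, loose on the middle of the turntable disc (its top 44 mm above the bench). Origin at the centre of its underside. To be left alone.
- beaker: Glass beaker, 69 mm diameter, 76 mm high, standing to the left of the turntable. Origin at the centre of its underside. To be left alone.
- pen: Marker, red with a black cap, 16 x 136 x 17 mm, lying in front of the turntable's left half. Origin at the middle of its underside. To be left alone.
- stopper: Dark rubber stopper, 33 mm diameter, 26 mm high, standing behind the pedal. Origin at the centre of its underside. To be left alone.

How it is judged (in metres and radians):
On the way, in this order (a step that is already met when the one before it is completed fails the run):
1. the brake pedal is pressed down to its stop and kept there, before the thumbscrew is turned in (value of joint pedal_plate above 0.2 rad and value of joint thumbscrew below 2.3 rad), for 0.2 s.
2. the thumbscrew is turned in until it seats, with the pedal up again (value of joint thumbscrew above 3.92 rad and value of joint pedal_plate below 0.04 rad), for 0.1 s.
At the end, for the whole second after the job is handed in: The thumbscrew stands a quarter turn back from its seat (within 0.25 rad, about 14 degrees), at rest (under 0.1 rad/s), with the fingers gripping it (more than 5 N between fingers and screw); the pedal is up (under 0.04 rad) and the petri dish is still on the turntable (value of joint thumbscrew between 2.179 and 2.679 rad and contact force between the fingers and thumbscrew above 5 N and not (velocity of joint thumbscrew above 0.1 rad/s) and velocity of joint thumbscrew above -0.1 rad/s and value of joint pedal_plate below 0.04 rad and horizontal distance between dish and turntable below 0.1 m); the arm keeps its last pose, push and grip.
It fails at once if the petri dish is shoved (more than 20 mm) or lifted (distance of dish from where it was at the start of the episode above 0.02 m).
It fails at once if the beaker is shoved (more than 30 mm) or knocked over (distance of beaker from where it was at the start of the episode above 0.03 m or angle between beaker's own z axis and vertical above 0.5 rad).
It fails at once if the marker or the stopper is shoved more than 30 mm (distance of any of pen, stopper from where it was at the start of the episode above 0.03 m).
It also fails if it takes over 61 s, if anything falls off the work surface, if the arm or the gripper's body presses on something with over 40 N, if the wrist force passes 120 N, or if a joint passes its speed limit or range.

## Robot

A 6-joint arm with a two-finger parallel gripper is mounted at the origin on a cart in front of the work surface, level with it; the furniture and walls round the work are solid. World frame = base frame: x ahead of the robot, y to its left, z up, the work surface at z = 0. Lengths are in mm, angles in rad, forces in N, time in s.
With the tool pointing down it reaches from about 350 to 775 mm from the base axis. Payload 7.3 kg.
Tool frame: the origin (TCP) lies at the very end of the fingers, on their centre line; the grasp point (between the pads) lies 19 mm behind it; z points along the fingers, y is the line along which they close (so a half turn about z gives the same grasp; the last joint's range is limited). The gripper opens to 92 mm and grips with 3 to 60 N. Pads are 19 mm wide; open, the fingers measure 130 mm over their backs; the gripper's body (75 mm by 190 mm) begins 47 mm behind the grasp point.
Start: joints at [-1.309, 0.342, 1.524, -0, 1.275, -0.146], TCP at [208.234, -481.958, 226.741] pointing down, gripper open.
Joint ranges: [-2.53, 2.53], [-0.77, 2.02], [0.04, 2.7], [-1, 4.14], [0.28, 2.66], [-3.11, 3.11]. Speed limits (rad/s): [2.57, 2.57, 3.14, 3.14, 3.14, 3.14].

## Interface

Orientations are given as [roll, pitch, yaw] about the fixed x, y, z axes, in that order (R = Rz(yaw) Ry(pitch) Rx(roll)).
In Python, from plant import bot gives the robot as it stands.
- The arm moves only by the tool jog_arm, never from a script. Its argument "targets" is a list of rows, each an object with "xyz": the shift along the tool's x, y, z as a fraction of full scale, a list of three; "spin": the turn about the tool's z as a fraction of full scale. In form: [{"xyz": [x, y, z], "spin": spin}, ...]. A call has exactly 10 rows; each row shifts and turns the commanded pose from where the row before left it, along the tool's axes as they then stand; what a row does not reach is not made up. Full scale, the value 1, is 80 mm for a shift and 0.1 rad for a turn. A row lasts 1/8 s, in which the tool goes at most 62.5 mm and 10.7 degrees, less where a joint would pass 70% of its speed; a pose out of reach is approached as far as the arm can. A call with a number of a shift or a turn outside -1 to 1 is refused whole. A call with a gripper value outside its range is refused whole. "gripper" is the opening in per cent of the stroke, from 0 (shut) to 100 (fully open), set as the call begins (left out, the last holds). The fingers move at their own pace and stop on an object; the grip force is fixed at half the most. Time passes only in rows, so rows that do not move let the fingers close, or fill a call up. It gives the time, the measured TCP pose, the force, the opening and the grip force at its end, in the units of the state.
- bot.get_obs(): the state, without advancing time (a new reading comes with each control period).
- bot.capture(name): name is "side" or "top"; returns the picture (420x560x3 uint8, blue, green, red); there is no depth.
- bot.get_calibration(name): a dict with "vfov" (degrees; the focal length in pixels is half the picture's height over the tangent of half this angle, whatever the lens; pixels are square), "cx", "cy" (the principal point, pixels), "k1" (the pictures are not rectified: a ray, as slopes to the right and down, at radius r is drawn at 1 + k1 r^2 times it, then the intrinsics apply), "eye" and "rotation" of the camera in the world. Camera axes: x right, y down, z forward; pixel columns grow to the right and rows downward; lengths in mm; the calibration is good to about 2 mm. A picture is of the moment at which its call begins. get_calibration takes no time and is no camera call.
- bot.close_job(): hands the job in; it is judged then, once.
The state is a dict: "time": time; "joint_positions": joint angles; "dq": joint speeds; "tau": joint torques, N m; "tool_pos": TCP position; "tcp_rot": TCP orientation; "contact_force": force on the tool from outside, world axes, zero at the start; "moment": the same for the moment, N m; "grip_width": finger opening in mm; "finger_force": force on a finger pad.
Only numpy, scipy, OpenCV 4.12 (cv2) and the standard library are available. Lean on these libraries where they do the work, as an engineer would, in place of code of your own. Each camera call takes 0.05 s, during which the arm holds its last target. There are 200 camera calls.

## Working session

There is one attempt and no reset: what is moved stays moved. The work goes in short steps, Python scripts to look and compute and a tool call to move; the robot and the scene stay as the last step left them, time stands still between calls to the robot, and variables do not carry over. Pictures are saved under pics/ and viewed, at most 10 in all, crops included, and the job is handed in when it is done.

Besides the shell and the picture viewer there is one more tool, called after ">>>" as name(argument=value, ...), one argument or row to a line, values as JSON. jog_arm: Moves the arm, as the interface text tells. Shift numbers are shares of 80 mm and turn numbers shares of 0.1 rad, none past 1 either way. Its arguments: {"type":"object","properties":{"targets":{"type":"array","items":{"type":"object","properties":{"xyz":{"type":"array","items":{"type":"number"}},"spin":{"type":"number"}}}},"gripper":{"type":"number"}},"required":["targets"]}

```bash
mkdir -p pics; cat > h.py <<'E'
import numpy as np, cv2
from plant import bot
def K(c,h=420):
    f=h/2/np.tan(np.radians(c["vfov"])/2)
    return f
def ray(c,u,v):
    f=K(c); d=np.array([(u-c["cx"])/f,(v-c["cy"])/f]); s=d.copy()
    for _ in range(30): s=d/(1+c["k1"]*(s@s))
    return np.array(c["eye"]),np.array(c["rotation"])@np.array([s[0],s[1],1.])
def onz(c,u,v,z):
    e,d=ray(c,u,v); return e+d*(z-e[2])/d[2]
def proj(c,P):
    p=np.array(c["rotation"]).T@(np.array(P)-np.array(c["eye"])); s=p[:2]/p[2]; s=s*(1+c["k1"]*(s@s)); return s*K(c)+[c["cx"],c["cy"]]
E
python3 - <<'E'
from h import *
for n in("top","side"):
    cv2.imwrite(f"pics/{n}0.png",bot.capture(n)); print(n,bot.get_calibration(n))
print(bot.get_obs())
E
```

```text
top {'vfov': 46.74276453538615, 'cx': 278.3185451173366, 'cy': 209.18538086945688, 'k1': -0.1006391946375405, 'eye': array([ 474.92812301,   72.22796939, 1336.34639575]), 'rotation': array([-3.05954654,  0.02260695, -1.56319768])}
side {'vfov': 57.324002552488395, 'cx': 283.80573542961446, 'cy': 201.87951484304568, 'k1': -0.05904863089922846, 'eye': array([ 545.82992216, -555.26722774,  626.05586145]), 'rotation': array([-2.26905793,  0.00891957, -0.07715376])}
{'time': 0.1, 'joint_positions': array([-1.30900313e+00,  3.42659630e-01,  1.52489808e+00,  3.43254845e-06,
        1.27538344e+00, -1.46027737e-01]), 'dq': array([ 0.00031403, -0.00057364, -0.00156082,  0.00064526, -0.00026943,
        0.00068678]), 'tau': array([ 3.46598266e-03, -4.32000089e+01, -2.44695979e+01,  7.19426712e-02,
        5.25610533e-02, -4.29287070e-05]), 'tool_pos': array([ 208.13744316, -481.6009523 ,  226.11920724]), 'tcp_rot': array([-3.14025899e+00, -1.99465812e-04,  4.07819803e-01]), 'contact_force': array([ 0.88975361, -0.30476403, -0.09839375]), 'moment': array([-0.02545264,  0.00841739, -0.00497047]), 'finger_force': 0.0, 'grip_width': 91.40535358064724}
```

View pics/top0.png

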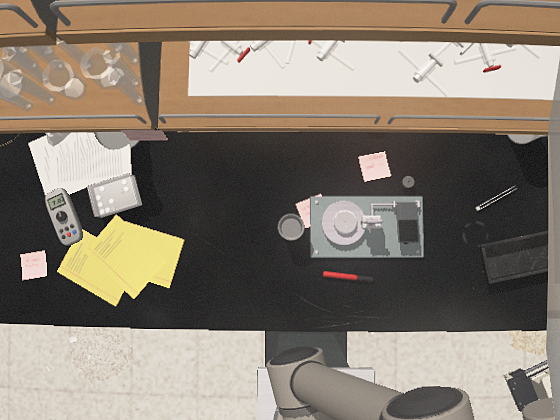

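View pics/side0.png

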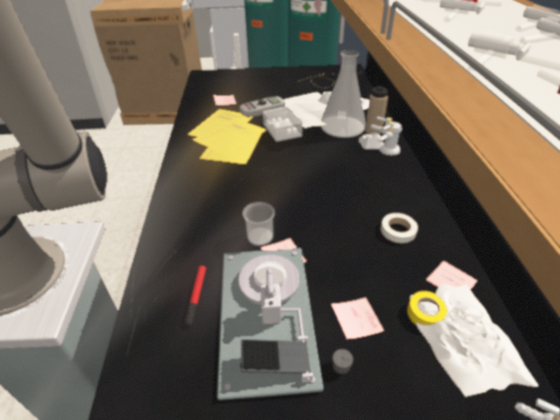

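The top picture shows the plate at about (310..424, 196..258), the disc at (345,222), the thumbscrew at (372,222) and the tread at (408,232). The side picture shows the plate at (220..320, 250..395), the screw at (270,290) and the tread at (262,355). Next I'll measure the plate and view enlarged crops.

```bash
python3 - <<'E'
s=open('h.py').read()
s=s.replace('import numpy as np, cv2','import numpy as np, cv2\nfrom scipy.spatial.transform import Rotation as Ro').replace('np.array(c["rotation"])','Ro.from_euler("xyz",c["rotation"]).as_matrix()')
open('h.py','w').write(s)
from h import *
a=cv2.imread('pics/top0.png'); b=cv2.imread('pics/side0.png')
for n,im,roi in(("top",a,(290,180,440,270)),("side",b,(200,235,340,410))):
    c=bot.get_calibration(n); x0,y0,x1,y1=roi
    g=im.astype(int); hsv=cv2.cvtColor(im,cv2.COLOR_BGR2HSV)
    px=im[254 if n=="top" else 330, 320 if n=="top" else 232]; 
    m=((abs(g-px.astype(int)).max(2)<30)).astype(np.uint8); mm=np.zeros_like(m); mm[y0:y1,x0:x1]=m[y0:y1,x0:x1]
    mm=cv2.morphologyEx(mm,cv2.MORPH_CLOSE,np.ones((3,3)))
    cs,_=cv2.findContours(mm,cv2.RETR_EXTERNAL,cv2.CHAIN_APPROX_NONE); k=max(cs,key=cv2.contourArea).reshape(-1,2)
    P=np.array([onz(c,u,v,12)[:2] for u,v in k],np.float32)
    print(n,px,cv2.minAreaRect(P)); print(cv2.boxPoints(cv2.minAreaRect(P)).round(1).tolist())
A=cv2.resize(a[190:265,300:430],None,fx=6,fy=6,interpolation=cv2.INTER_CUBIC); B=cv2.resize(b[240:405,205:335],None,fx=3.6,fy=3.6,interpolation=cv2.INTER_CUBIC)
cv2.imwrite('pics/topc.png',A); cv2.imwrite('pics/sidec.png',B)
E
```

```text
top [161 164 157] ((540.281005859375, -137.41830444335938), (166.470947265625, 307.4508972167969), 0.13148638606071472)
[[456.70001220703125, 16.100000381469727], [457.3999938964844, -291.29998779296875], [623.9000244140625, -291.0], [623.2000122070312, 16.5]]
side [ 98 101  96] ((538.392333984375, -114.19351196289062), (171.73377990722656, 360.9427490234375), 0.3837552070617676)
[[451.29998779296875, 65.69999694824219], [453.70001220703125, -295.20001220703125], [625.5, -294.1000061035156], [623.0, 66.80000305175781]]
```

View pics/topc.png

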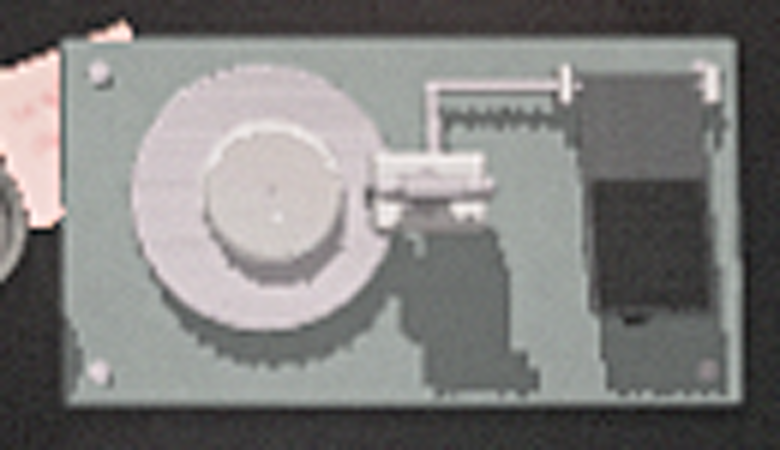

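View pics/sidec.png

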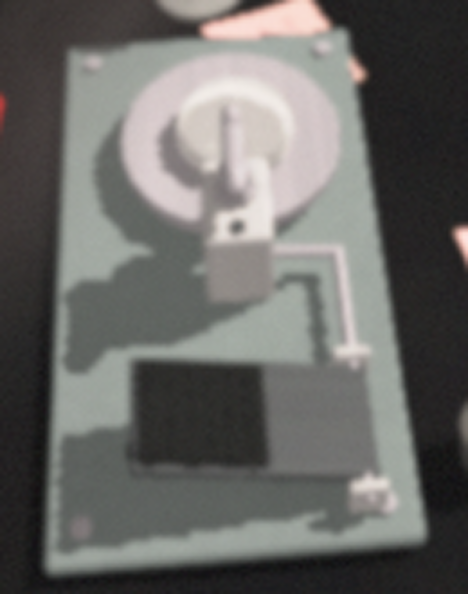

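The crops show the wings in top px u≈361..382 at v≈221, so they lie along world y. In the side view they run from (269,269) to (272,294). In the top view the tread covers u 398.7..419, v 220..241.7. Now I'll cast rays and check these against the turntable frame.

```bash
python3 - <<'E'
from h import *
t=bot.get_calibration("top"); s=bot.get_calibration("side")
for n,u,v,z in(("wingL",361,221.2,100),("wingR",382.3,221.0,100),("tread",408.9,230.8,52),("disc",343.5,223,30)): print(n,onz(t,u,v,z).round(1))
for n,u,v,z in(("wingL",268.9,268.6,102),("wingR",271.7,294.2,100),("tread",260.5,355,52),("disc",269,280,30)): print(n,onz(s,u,v,z).round(1))
def tri(a,b):
    e1,d1=ray(t,*a);e2,d2=ray(s,*b); k=np.linalg.lstsq(np.c_[d1,-d2],e2-e1,rcond=None)[0]; return ((e1+k[0]*d1+e2+k[1]*d2)/2).round(1)
print(tri((371.6,221.1),(270.3,281.4)),tri((408.9,230.8),(260.5,355)))
print("pred screw", proj(t,[550,-137.5,100]),proj(s,[550,-137.5,100]))
# fit wing ridge lines in both images from the bright bar
a=cv2.imread('pics/side0.png'); print(cv2.cvtColor(a,cv2.COLOR_BGR2GRAY)[264:300:3,262:280])
a=cv2.imread('pics/top0.png'); print(cv2.cvtColor(a,cv2.COLOR_BGR2GRAY)[213:230,358:386])
E
```

```text
wingL [ 546.9 -109.8  100. ]
wingR [ 547.7 -164.3  100. ]
tread [ 524.9 -244.1   52. ]
disc [545.9 -73.   30. ]
wingL [ 549.  -112.3  102. ]
wingR [ 551. -166.  100.]
tread [ 527.4 -246.6   52. ]
disc [548.3 -80.2  30. ]
[ 548.8 -137.3   97.4] [ 526.2 -244.9   48.5]
pred screw [371.82287828 220.05137647] [270.20036571 280.61719567]
[[231 233 234 236 236 237 238 238 237 236 237 236 236 234 233 229 226 222]
 [228 225 220 216 212 209 211 211 218 217 218 220 223 229 232 234 236 236]
 [205 204 205 197 182 177 192 210 216 212 206 205 204 204 206 207 211 213]
 [206 204 204 193 170 158 168 188 199 203 204 203 204 205 205 204 203 205]
 [205 205 204 196 175 171 185 204 215 218 213 206 206 204 206 205 203 206]
 [207 210 208 196 178 171 183 202 213 218 213 205 202 205 204 204 204 203]
 [205 207 207 197 178 167 181 198 211 216 209 204 204 205 206 206 201 197]
 [205 214 212 191 160 150 173 195 212 217 218 219 222 226 228 229 224 205]
 [150 148 144 138 126 132 155 183 211 221 219 209 207 218 227 230 231 223]
 [134 132 126 121 121 125 142 162 184 199 198 187 189 203 217 224 228 222]
 [140 133 127 12
[... 1424 characters left out ...]
210 214 190 128 176 231 230 237 209 164 143 113 114 115 119 130 137 211
  236 235 233 237 208 169 165 164 165 168]
 [210 209 212 181 174 224 225 230 195 136 132 130 125 120 134 147 142 184
  226 215 200 222 194 163 162 162 164 162]
 [212 208 207 174 169 230 233 225 182 146 145 147 145 137 145 152 150 142
  185 166 131 188 177 163 166 163 164 162]
 [211 207 206 175 162 206 214 183 132 142 142 143 144 145 147 145 147 141
  143 139 140 144 141 147 157 166 167 166]
 [214 207 208 195 153 116 124 123 119 135 148 142 131 123 125 125 127 126
  126 128 125 130 115 101 131 158 163 166]
 [207 203 204 208 189 163 149 111 102 130 156 162 130 105 106 106 110 107
  107 106 106 104 106 106 100 149 163 162]]
```

>>> jog_arm(
  targets=[
    {"xyz": [0, 0, 0], "spin": -1},
    {"xyz": [0, 0, 0], "spin": -1},
    {"xyz": [0, 0, 0], "spin": -1},
    {"xyz": [0, 0, 0], "spin": -1},
    {"xyz": [0, 0, 0], "spin": -1},
    {"xyz": [0, 0, 0], "spin": -1},
    {"xyz": [0, 0, 0], "spin": -1},
    {"xyz": [0, 0, 0], "spin": -1},
    {"xyz": [0, 0, 0], "spin": -1},
    {"xyz": [0, 0, 0], "spin": -1},
  ],
  gripper=0,
)

```text
time: 1.35
tool_pos: [208.2, -481.7, 226.3]
tcp_rot: [-3.141, -0.001, 1.411]
contact_force: [0.0, 0.4, -0.2]
grip_width: 0.9
finger_force: 0.0
```

>>> jog_arm(
  targets=[
    {"xyz": [0, 0, 0], "spin": -0.9},
    {"xyz": [0, 0, 0], "spin": -0.9},
    {"xyz": [0.37, 0.49, 0], "spin": 0},
    {"xyz": [0.37, 0.49, 0], "spin": 0},
    {"xyz": [0.37, 0.49, 0], "spin": 0},
    {"xyz": [0.37, 0.49, 0], "spin": 0},
    {"xyz": [0.37, 0.49, 0], "spin": 0},
    {"xyz": [0.37, 0.49, 0], "spin": 0},
    {"xyz": [0.37, 0.49, 0], "spin": 0},
    {"xyz": [0.37, 0.49, 0], "spin": 0},
  ],
)

```text
time: 2.6
tool_pos: [518.8, -238.6, 226.3]
tcp_rot: [-3.141, -0.0, 1.588]
contact_force: [0.8, -0.1, 1.0]
grip_width: 0.5
finger_force: 0.0
```

>>> jog_arm(
  targets=[
    {"xyz": [-0.06, 0.06, 0], "spin": 0},
    {"xyz": [0, 0, 0.5], "spin": 0},
    {"xyz": [0, 0, 0.5], "spin": 0},
    {"xyz": [0, 0, 0.5], "spin": 0},
    {"xyz": [0, 0, 0.4], "spin": 0},
    {"xyz": [0, 0, 0.1], "spin": 0},
    {"xyz": [0, 0, 0], "spin": 0},
    {"xyz": [0, 0, 0], "spin": 0},
    {"xyz": [0, 0, 0], "spin": 0},
    {"xyz": [0, 0, 0], "spin": 0},
  ],
)

```text
time: 3.85
tool_pos: [523.0, -244.8, 67.5]
tcp_rot: [3.14, 0.001, 1.588]
contact_force: [-0.9, -0.4, 0.3]
grip_width: 0.3
finger_force: 0.0
```

>>> jog_arm(
  targets=[
    {"xyz": [0, 0.03, 0.1], "spin": 0},
    {"xyz": [0, 0, 0.1], "spin": 0},
    {"xyz": [0, 0, 0.1], "spin": 0},
    {"xyz": [0, 0, 0.05], "spin": 0},
    {"xyz": [0, 0, 0.05], "spin": 0},
    {"xyz": [0, 0, 0.02], "spin": 0},
    {"xyz": [0, 0, 0], "spin": 0},
    {"xyz": [0, 0, 0], "spin": 0},
    {"xyz": [0, 0, 0], "spin": 0},
    {"xyz": [0, 0, 0], "spin": 0},
  ],
)

```text
time: 5.1
tool_pos: [523.8, -244.4, 33.2]
tcp_rot: [-3.139, -0.001, 1.588]
contact_force: [-6.5, -0.3, 8.2]
grip_width: 0.4
finger_force: 4.1
```

>>> jog_arm(
  targets=[
    {"xyz": [0, 0, 0.02], "spin": 0},
    {"xyz": [0, 0, 0.02], "spin": 0},
    {"xyz": [0, 0, 0.01], "spin": 0},
    {"xyz": [0, 0, 0], "spin": 0},
    {"xyz": [0, 0, 0], "spin": 0},
    {"xyz": [0, 0, 0], "spin": 0},
    {"xyz": [0, 0, 0], "spin": 0},
    {"xyz": [0, 0, 0], "spin": 0},
    {"xyz": [0, 0, 0], "spin": 0},
    {"xyz": [0, 0, 0], "spin": 0},
  ],
)

```text
time: 6.35
tool_pos: [523.9, -244.5, 31.5]
tcp_rot: [-3.14, 0.0, 1.588]
contact_force: [-11.9, 3.9, 26.4]
grip_width: 0.3
finger_force: 13.2
```

>>> jog_arm(
  targets=[
    {"xyz": [0, 0, -0.1], "spin": 0},
    {"xyz": [0, 0, -0.2], "spin": 0},
    {"xyz": [0, 0, -0.5], "spin": 0},
    {"xyz": [0, 0, -0.5], "spin": 0},
    {"xyz": [0, 0, -0.5], "spin": 0},
    {"xyz": [0.4, 0.1, 0], "spin": 0},
    {"xyz": [0.5, 0.1, 0], "spin": 0},
    {"xyz": [0.44, 0.1, 0], "spin": 0},
    {"xyz": [0, 0, 0], "spin": 0},
    {"xyz": [0, 0, 0], "spin": 0},
  ],
  gripper=50,
)

```text
time: 7.6
tool_pos: [547.0, -137.3, 173.0]
tcp_rot: [-3.141, 0.0, 1.588]
contact_force: [-0.7, -0.4, 1.2]
grip_width: 46.1
finger_force: 0.0
```

```bash
python3 - <<'E'
from h import *
b=bot.capture("side");cv2.imwrite('pics/s1.png',cv2.resize(b[200:405,180:350],None,fx=2.9,fy=2.9,interpolation=cv2.INTER_CUBIC))
print(bot.get_obs()["tool_pos"],bot.get_obs()["grip_width"])
E
```

```text
[ 546.96712114 -137.75070451  172.98529534] 45.835819543884405
```

View pics/s1.png

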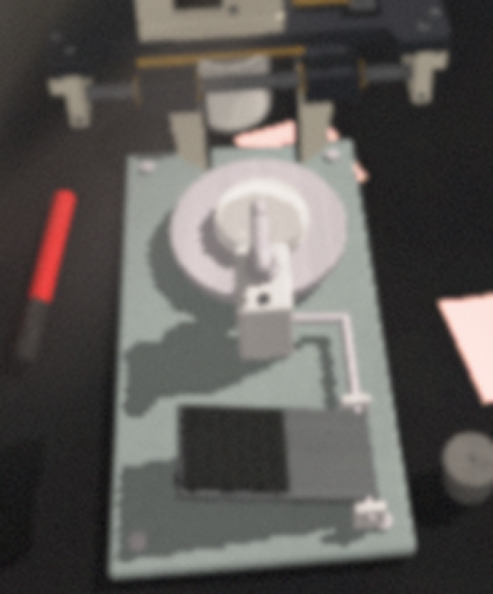

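The pedal is up again, with its tread at crop (235,450). The fingertips at crop (190,165) and (315,160) straddle the wings' line. I'll correct x by 2.5 mm, descend to z≈82 (above the hub) and close.

>>> jog_arm(
  targets=[
    {"xyz": [0, 0.03, 0.3], "spin": 0},
    {"xyz": [0, 0, 0.4], "spin": 0},
    {"xyz": [0, 0, 0.3], "spin": 0},
    {"xyz": [0, 0, 0.13], "spin": 0},
    {"xyz": [0, 0, 0], "spin": 0},
    {"xyz": [0, 0, 0], "spin": 0},
    {"xyz": [0, 0, 0], "spin": 0},
    {"xyz": [0, 0, 0], "spin": 0},
    {"xyz": [0, 0, 0], "spin": 0},
    {"xyz": [0, 0, 0], "spin": 0},
  ],
)

```text
time: 8.9
tool_pos: [549.6, -136.9, 82.8]
tcp_rot: [3.141, 0.0, 1.588]
contact_force: [-0.3, 0.2, -0.1]
grip_width: 46.0
finger_force: 0.0
```

>>> jog_arm(
  targets=[
    {"xyz": [0, 0, 0], "spin": 0},
    {"xyz": [0, 0, 0], "spin": 0},
    {"xyz": [0, 0, 0], "spin": 0},
    {"xyz": [0, 0, 0], "spin": 0},
    {"xyz": [0, 0, 0], "spin": 0},
    {"xyz": [0, 0, 0], "spin": 0},
    {"xyz": [0, 0, 0], "spin": 0},
    {"xyz": [0, 0, 0], "spin": 0},
    {"xyz": [0, 0, 0], "spin": 0},
    {"xyz": [0, 0, 0], "spin": 0},
  ],
  gripper=0,
)

```text
time: 10.15
tool_pos: [548.8, -136.9, 82.4]
tcp_rot: [-3.14, -0.0, 1.588]
contact_force: [-5.7, -0.9, -0.3]
grip_width: 12.5
finger_force: 24.7
```

>>> jog_arm(
  targets=[
    {"xyz": [0, -0.01, 0], "spin": 0.5},
    {"xyz": [0, 0, 0], "spin": 1},
    {"xyz": [0, 0, 0], "spin": 1},
    {"xyz": [0, 0, 0], "spin": 1},
    {"xyz": [0, 0, 0], "spin": 1},
    {"xyz": [0, 0, 0], "spin": 1},
    {"xyz": [0, 0, 0], "spin": 1},
    {"xyz": [0, 0, 0], "spin": 1},
    {"xyz": [0, 0, 0], "spin": 1},
    {"xyz": [0, 0, 0], "spin": 0.5},
  ],
)

```text
time: 11.4
tool_pos: [547.9, -136.5, 82.4]
tcp_rot: [-3.14, 0.001, 0.686]
contact_force: [-5.4, -0.2, 0.6]
grip_width: 12.6
finger_force: 25.0
```

```bash
python3 - <<'E'
from h import *
o=bot.get_obs(); print(o["moment"],o["contact_force"],o["tcp_rot"],o["grip_width"],o["finger_force"])
b=bot.capture("side");cv2.imwrite('pics/s2.png',cv2.resize(b[200:345,180:350],None,fx=4,fy=4,interpolation=cv2.INTER_CUBIC))
E
```

```text
[0.08010279 0.96991735 0.04699871] [-5.35947484 -0.19662692  0.60069724] [-3.13968435e+00  1.19087731e-03  6.85791396e-01] 12.602742203296879 24.970778902736583
```

View pics/s2.png

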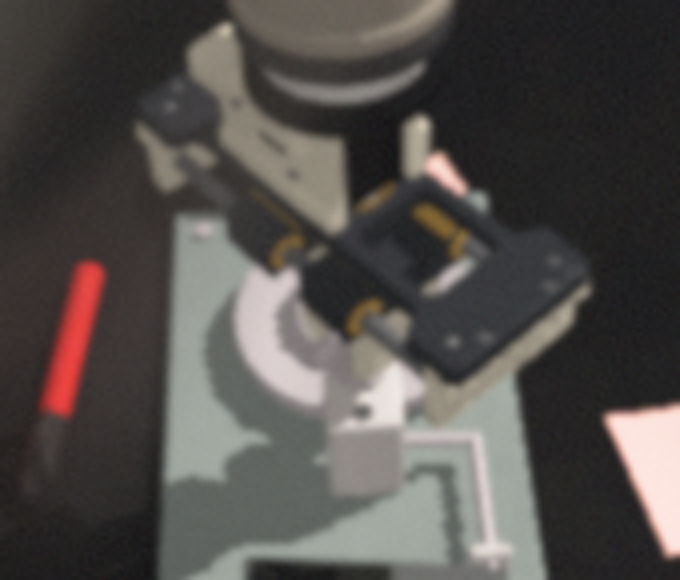

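The wing end has moved to crop (340,375) from (367,377), so the screw turns with the fingers, and Mz ≈ 0.05 N·m matches the friction given. I'll continue.

>>> jog_arm(
  targets=[
    {"xyz": [0, 0, 0], "spin": 0.5},
    {"xyz": [0, 0, 0], "spin": 1},
    {"xyz": [0, 0, 0], "spin": 1},
    {"xyz": [0, 0, 0], "spin": 1},
    {"xyz": [0, 0, 0], "spin": 1},
    {"xyz": [0, 0, 0], "spin": 1},
    {"xyz": [0, 0, 0], "spin": 1},
    {"xyz": [0, 0, 0], "spin": 1},
    {"xyz": [0, 0, 0], "spin": 1},
    {"xyz": [0, 0, 0], "spin": 0.5},
  ],
)

```text
time: 12.7
tool_pos: [547.7, -135.7, 82.4]
tcp_rot: [-3.14, 0.003, -0.214]
contact_force: [-5.8, 3.3, 1.9]
grip_width: 12.9
finger_force: 25.3
```

```bash
cat > m.py <<'E'
from plant import bot
o=bot.get_obs(); print(o["moment"],o["contact_force"],o["tool_pos"],o["tcp_rot"],o["grip_width"],o["finger_force"],o["joint_positions"][5])
E
python3 m.py
```

```text
[0.66087406 1.07309779 0.04943462] [-5.80160929  3.3362848   1.90278431] [ 547.72396813 -135.72783182   82.42252768] [-3.14019267e+00  3.00987769e-03 -2.14223392e-01] 12.883518340388765 25.26275773850557 1.4052067280291296
```

>>> jog_arm(
  targets=[
    {"xyz": [0, 0, 0], "spin": 0.4},
    {"xyz": [0, 0, 0], "spin": 0.4},
    {"xyz": [0, 0, 0], "spin": 0.4},
    {"xyz": [0, 0, 0], "spin": 0.4},
    {"xyz": [0, 0, 0], "spin": 0.4},
    {"xyz": [0, 0, 0], "spin": 0.4},
    {"xyz": [0, 0, 0], "spin": 0.4},
    {"xyz": [0, 0, 0], "spin": 0.2},
    {"xyz": [0, 0, 0], "spin": 0},
    {"xyz": [0, 0, 0], "spin": 0},
  ],
)

```text
time: 13.95
tool_pos: [547.8, -135.4, 82.4]
tcp_rot: [-3.141, 0.003, -0.512]
contact_force: [-5.7, 4.9, 1.8]
grip_width: 12.9
finger_force: 25.3
```

```bash
python3 m.py
```

```text
[0.85375734 0.99906594 0.0734954 ] [-5.68199498  4.93896575  1.75235242] [ 547.81334744 -135.41520233   82.423185  ] [-3.14069186  0.00332886 -0.51202994] 12.868050024720077 25.25212610942617 1.7030370639724528
```

>>> jog_arm(
  targets=[
    {"xyz": [0, 0, 0], "spin": 0.2},
    {"xyz": [0, 0, 0], "spin": 0.2},
    {"xyz": [0, 0, 0], "spin": 0.2},
    {"xyz": [0, 0, 0], "spin": 0.2},
    {"xyz": [0, 0, 0], "spin": 0.2},
    {"xyz": [0, 0, 0], "spin": 0.2},
    {"xyz": [0, 0, 0], "spin": 0.2},
    {"xyz": [0, 0, 0], "spin": 0.1},
    {"xyz": [0, 0, 0], "spin": 0},
    {"xyz": [0, 0, 0], "spin": 0},
  ],
)

```text
time: 15.2
tool_pos: [547.9, -135.3, 82.4]
tcp_rot: [-3.141, 0.003, -0.662]
contact_force: [-4.6, 5.1, 1.8]
grip_width: 12.5
finger_force: 25.2
```

```bash
python3 m.py
```

```text
[1.00963493 0.90659643 0.09085787] [-4.58450951  5.06807308  1.84209775] [ 547.87547436 -135.28828668   82.40768533] [-3.14098986  0.00345748 -0.66207654] 12.488770679591443 25.226592975195672 1.8530747085793615
```

>>> jog_arm(
  targets=[
    {"xyz": [0, 0, 0], "spin": 0.2},
    {"xyz": [0, 0, 0], "spin": 0.2},
    {"xyz": [0, 0, 0], "spin": 0.2},
    {"xyz": [0, 0, 0], "spin": 0.2},
    {"xyz": [0, 0, 0], "spin": 0.2},
    {"xyz": [0, 0, 0], "spin": 0.2},
    {"xyz": [0, 0, 0], "spin": 0.2},
    {"xyz": [0, 0, 0], "spin": 0.1},
    {"xyz": [0, 0, 0], "spin": 0},
    {"xyz": [0, 0, 0], "spin": 0},
  ],
)

```text
time: 16.45
tool_pos: [547.9, -135.2, 82.4]
tcp_rot: [-3.141, 0.004, -0.812]
contact_force: [-5.4, 4.9, 2.0]
grip_width: 12.5
finger_force: 25.2
```

```bash
python3 m.py
```

```text
[1.01968995 0.84806143 0.04547204] [-5.41087391  4.9081032   1.96138921] [ 547.93995374 -135.20512642   82.40775576] [-3.14128766  0.00355383 -0.81212212] 12.544799138532781 25.187825507306314 2.003023484706592
```

>>> jog_arm(
  targets=[
    {"xyz": [0, 0, 0], "spin": 0.2},
    {"xyz": [0, 0, 0], "spin": 0.2},
    {"xyz": [0, 0, 0], "spin": 0.2},
    {"xyz": [0, 0, 0], "spin": 0.2},
    {"xyz": [0, 0, 0], "spin": 0.2},
    {"xyz": [0, 0, 0], "spin": 0.2},
    {"xyz": [0, 0, 0], "spin": 0.2},
    {"xyz": [0, 0, 0], "spin": 0.1},
    {"xyz": [0, 0, 0], "spin": 0},
    {"xyz": [0, 0, 0], "spin": 0},
  ],
)

```text
time: 17.7
tool_pos: [548.2, -135.3, 82.7]
tcp_rot: [-3.142, 0.003, -0.962]
contact_force: [-5.4, 5.7, 3.4]
grip_width: 12.4
finger_force: 25.6
```

```bash
python3 m.py
```

```text
[1.06035755 0.84311261 0.17601271] [-5.39216807  5.66161769  3.42127081] [ 548.18124578 -135.31247086   82.68436007] [-3.14152211e+00  2.88198288e-03 -9.61870706e-01] 12.384477655410931 25.607859280285084 2.1529057305358585
```

>>> jog_arm(
  targets=[
    {"xyz": [0, 0, 0], "spin": 0.2},
    {"xyz": [0, 0, 0], "spin": 0.2},
    {"xyz": [0, 0, 0], "spin": 0.2},
    {"xyz": [0, 0, 0], "spin": 0.1},
    {"xyz": [0, 0, 0], "spin": 0},
    {"xyz": [0, 0, 0], "spin": 0},
    {"xyz": [0, 0, 0], "spin": 0},
    {"xyz": [0, 0, 0], "spin": 0},
    {"xyz": [0, 0, 0], "spin": 0},
    {"xyz": [0, 0, 0], "spin": 0},
  ],
)

```text
time: 18.95
tool_pos: [548.3, -135.5, 82.8]
tcp_rot: [3.141, 0.002, -1.031]
contact_force: [-4.5, 5.4, 3.1]
grip_width: 12.4
finger_force: 29.9
```

```bash
python3 m.py
```

```text
[1.00113508 0.80315657 0.39618501] [-4.46495288  5.37509729  3.09609662] [ 548.28581646 -135.45632692   82.79390501] [ 3.14148093e+00  2.39004557e-03 -1.03122941e+00] 12.391795702066958 29.913543550508166 2.222444879041125
```

Seated: the moment rises steadily to 0.4 N·m with no more give. Contact with the stop came near yaw −0.91, so the back-off ends at yaw ≈ 0.67, a turn of about 1.70 rad.

>>> jog_arm(
  targets=[
    {"xyz": [0, 0, 0], "spin": -0.3},
    {"xyz": [0, 0, 0], "spin": -0.7},
    {"xyz": [0, 0, 0], "spin": -1},
    {"xyz": [0, 0, 0], "spin": -1},
    {"xyz": [0, 0, 0], "spin": -1},
    {"xyz": [0, 0, 0], "spin": -1},
    {"xyz": [0, 0, 0], "spin": -1},
    {"xyz": [0, 0, 0], "spin": -1},
    {"xyz": [0, 0, 0], "spin": -1},
    {"xyz": [0, 0, 0], "spin": -1},
  ],
)

```text
time: 20.2
tool_pos: [548.2, -135.9, 82.9]
tcp_rot: [-3.14, 0.002, -0.129]
contact_force: [-5.2, 3.9, 4.5]
grip_width: 11.6
finger_force: 26.0
```

>>> jog_arm(
  targets=[
    {"xyz": [0, 0, 0], "spin": -1},
    {"xyz": [0, 0, 0], "spin": -1},
    {"xyz": [0, 0, 0], "spin": -1},
    {"xyz": [0, 0, 0], "spin": -1},
    {"xyz": [0, 0, 0], "spin": -1},
    {"xyz": [0, 0, 0], "spin": -1},
    {"xyz": [0, 0, 0], "spin": -1},
    {"xyz": [0, 0, 0], "spin": -0.7},
    {"xyz": [0, 0, 0], "spin": -0.3},
    {"xyz": [0, 0, 0], "spin": 0},
  ],
)

```text
time: 21.45
tool_pos: [548.3, -136.3, 82.9]
tcp_rot: [-3.14, 0.0, 0.668]
contact_force: [-5.1, 1.2, 3.9]
grip_width: 12.1
finger_force: 25.8
```

```bash
python3 m.py; python3 - <<'E'
from h import *
a=bot.capture("top"); b=bot.capture("side")
A=cv2.resize(a[165:265,280:430],(600,400),interpolation=cv2.INTER_CUBIC)
B=cv2.resize(b[240:405,205:335],None,fx=3.6,fy=3.6,interpolation=cv2.INTER_CUBIC); cv2.imwrite('pics/s3.png',B)
E
```

```text
[ 0.34001094  0.92230213 -0.04200355] [-5.057296    1.2042262   3.94103968] [ 548.31161459 -136.30220775   82.94848727] [-3.14019083e+00  2.18617960e-04  6.68014387e-01] 12.119923459136606 25.81538908290611 0.5228667606962595
```

View pics/s3.png

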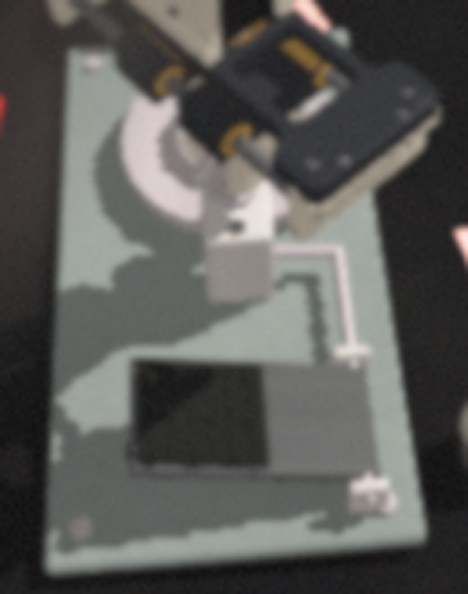

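The pedal is up. The wing end at crop (213,195) lies under the finger, as it did at the same yaw earlier. The grip reads 26 N and the moment has the sign of the friction. Handing in.

```bash
python3 -c "
from plant import bot
print(bot.get_obs()['dq'].round(3)); print(bot.close_job())"
```

```text
[ 0.    -0.001 -0.    -0.001 -0.    -0.001]
the job is handed in; nothing more can be done
None
```

I handed the job in at about 21.5 s, with no verdict returned: the pedal was pressed to its stop, held and came back up, and the thumbscrew was seated, backed off about a quarter turn and is held still by its wings at about 26 N; I saw nothing else disturbed, though the gripper hid the dish in the last picture.

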